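# Shim the press bed level and clamp it again

### The arm

A 6-joint arm with a two-finger parallel gripper is mounted at the origin on a cart in front of the work surface, level with it; the furniture and walls round the work are solid. World frame = base frame: x ahead of the robot, y to its left, z up, the work surface at z = 0. Lengths are in m, angles in degrees, forces in N, time in s.
With the tool pointing down it reaches from about 0.4 to 0.825 m from the base axis. Payload 7 kg.
Tool frame: the origin (TCP) lies on the centre line of the jaws, within the pads' length; the fingertips stand 19 mm ahead of it and the grasp point (between the pads) is the TCP; z points along the fingers, y is the line along which they close (so a half turn about z gives the same grasp; the last joint's range is limited). The gripper opens to 88 mm and grips with 3 to 60 N. Pads are 19 mm wide; open, the fingers measure 130 mm over their backs; the gripper's body (78 mm by 193 mm) begins 47 mm behind the grasp point.
Start: joints at [82.684, 20.546, 0.682, 0, -70.136, -16.507], TCP at [0.273, 0.617, 0.246] pointing down, gripper open.
Joint ranges: [-176.03, 176.03], [-82.01, 121.73], [-58.28, 71.71], [-173.87, 95.51], [-174.79, -0.11], [-173.66, 173.66]. Speed limits (degrees/s): [136.94, 136.94, 172.46, 180, 180, 180].

### API

Orientations are given as [roll, pitch, yaw] about the fixed x, y, z axes, in that order (R = Rz(yaw) Ry(pitch) Rx(roll)).
In Python, from plant import get_state, capture, close_job gives the robot as it stands.
- The arm moves only by the tool apply_moves, never from a script. Its argument "targets" is a list of rows, each a list of 7 numbers: the opening, from 0 (shut) to 1 (fully open), then the shift along the tool's x, y, z normalised to -1 to 1, where 1 is 1000 mm, then the turn, a rotation vector about the tool's x, y, z normalised to -1 to 1, where 1 is 90 degrees. In form: [[claw, tx, ty, tz, ax, ay, az], ...]. A call has 1 to 20 rows; each row shifts and turns the commanded pose from where the row before left it, along the tool's axes as they then stand; what a row does not reach is not made up. A row lasts 1/12 s, in which the tool goes at most 41.7 mm and 7.16 degrees, less where a joint would pass 70% of its speed; a pose out of reach is approached as far as the arm can. A call with a number of a shift or a turn outside -1 to 1 is refused whole. A call with a gripper value outside its range is refused whole. The fingers move at their own pace and stop on an object; "newtons" is the grip in N (left out, the last holds). Time passes only in rows, so rows that do not move let the fingers close. It gives the time, the measured TCP pose, the force, the opening and the grip force at its end, in the units of the state.
- get_state(): the state, without advancing time (a new reading comes with each control period).
- capture(name): name is "scene" or "top"; returns a dict with "frame" (384x512x3 uint8, red, green, blue), "range_z" (384x512 float32, m along the optical axis (not along the pixel's ray), 0 where there is no reading), "camera_matrix" (3x3 intrinsics, pixels), "T" (4x4, takes a point from camera to world coordinates). Camera axes: x right, y down, z forward; pixel columns grow to the right and rows downward; lengths in m; the calibration is good to about 2 mm. A picture is of the moment at which its call begins.
- close_job(): hands the job in; it is judged then, once.
The state is a dict: "time_s": time; "joints": joint angles; "qd": joint speeds; "joint_torque": joint torques, N m; "tcp_pos": TCP position; "eef_rot": TCP orientation; "contact_force": force on the tool from outside, world axes, zero at the start; "moment": the same for the moment, N m; "gripper_width": finger opening in m; "gripper_force": force on a finger pad.
Only numpy, scipy, OpenCV 4.12 (cv2) and the standard library are available. Lean on these libraries where they do the work, as an engineer would, in place of code of your own. Each camera call takes 0.05 s, during which the arm holds its last target. There are 200 camera calls.

### The job

The plywood bed of the small bench press sags at its front. Lift the sprung pawl off the ratchet wheel (press its thumb pad down) and keep it off until the ram has sprung fully up; then push the wooden wedge, thin end first, under the bed's front edge until the bed is level. Finally press the ram down until its foot is on the bed and the ratchet holds it there, let go of everything, and leave the other things on the bench where they are.

Things in the scene. Friction and masses are not known exactly. Their poses are not given: they have to be found in the camera images.
- press: Bench press, a bolted-down steel C-frame. Origin on the bench straight below the middle of the bed's front lower edge; +x runs from the front into the press (the way the wedge is pushed), +z up. Hinged plywood bed 180 long, 140 wide, 16 thick; bench clear below it to x = 125 mm. Grey head above: 52 wide (y +-26), underside 140 and top 180 mm up, from the column (x 202 to 248) forward to x = -60.
- bed_edge (a point): Middle of the bed's front lower edge; +x along the bed to its rear hinge (180 mm back, hinge axis 36 mm above the bench), +z normal to the bed, whose top is 16 mm above this point. Level when +z is vertical, with this point 28 mm above the bench.
- bed (a joint): Angle of the bed: 0 = sagging on its stop (front lower edge about 9 mm above the bench), 0.105 rad = level (front lower edge 28 mm above the bench), more = front too high. It falls back by its own weight (about 0.5 kg) unless something is under it.
- pawl_pad (a point): Centre of the top of the pawl's thumb pad, flat steel, 28 x 26 mm, 205 mm above the bench at rest, at x = 119, y = 36 mm in the press frame. Pressing it down 6 to 12 mm with 1 to 2 N lifts the beak off the wheel; a stop ends its travel after 14 mm. Let go, it springs back onto the wheel.
- pawl (a joint): Angle of the pawl: about 0 = beak in the teeth, over 0.15 rad = wheel free, 0.30 = stop.
- ram (a joint): Height of the vertical ram: 0 = as found, down on the sagging bed; 0.045 m = fully up. With the pawl off, a spring lifts it by itself in half a second. Pushed down it clicks from tooth to tooth (2.75 mm each) and the pawl keeps it from rising again. On a level bed it reads about 0.0165.
- ram_cap (a point): Centre of the top face of the round black cap (40 mm across) on the ram, at x = 15, y = 0 in the press frame; 205 mm above the bench when the ram reads 0, 250 when fully up. Pushing it down takes 7 to 10 N.
- ram_foot (a point): Centre of the underside of the ram's square foot (28 mm), straight below the cap.
- press_mouth (a point): Same place and axes as press. As the head juts 60 mm out over this mouth, 140 mm up, a hand pushing the wedge in must lean back towards -x, 35 to 45 degrees from vertical. The ratchet wheel, 64 across, axis along y, stands at the head's +y side (x = 31, y 31 to 41, top 192 mm up); the pawl rests on top of it.
- wedge_grip (a point): Loose plain wooden wedge, 150 long, 40 wide, rising evenly from 4 mm at the tip to 44 mm at the thick end, about 0.14 kg. This point, to hold it by its 40 mm width, is on its mid-plane, 19 mm above its underside, 22 mm from the thick end (38 mm high there); +x points to the thin tip, 128 mm ahead. The bed is level with about 90 mm of wedge under it.
- wedge_tip (a point): Middle of the wedge's thin end, at its underside; +x points out of the tip.
- offcut_block: Bystander: rough rectangular cream-coloured off-cut, 59 x 124 x 35 mm, not tapered.
- sanding_block: Bystander: brown sanding block, 71 x 100 x 25 mm.
- thread_spool: Bystander: brown spool, 42 mm across, 45 high.
- pliers: Bystander: pliers lying flat, 99 x 160 x 12 mm.
- whetstone: Bystander: small grey stone, 53 x 63 x 9 mm.
- masking_tape: Bystander: roll of tape, 91 mm across, 25 high.
- glue_bottle: Bystander: glue bottle with a red cap, 57 mm across, 146 high.

How it is judged:
By the outcome, as a careful person would: the job done as asked, in the order asked, and still so for the second after the job is handed in, with the robot touching nothing.
It also fails if it takes over 67 s, if anything falls off the work surface, if the arm or the gripper's body presses on something with over 40 N, if the wrist force passes 120 N, or if a joint passes its speed limit or range.

## Working session

There is one attempt and no reset: what is moved stays moved. The work goes in short steps, Python scripts to look and compute and a tool call to move; the robot and the scene stay as the last step left them, time stands still between calls to the robot, and variables do not carry over. Pictures are saved under pics/ and viewed, at most 10 in all, crops included, and the job is handed in when it is done.

Besides the shell and the picture viewer there is one more tool, called after "Request:" by a JSON object that holds its "op" and its "data", one argument or row to a line. apply_moves: Moves the arm, as the interface text tells. Scaled input: -1 to 1 covers 1000 mm each way for a shift and 90 degrees each way for a turn. Its arguments: {"type":"object","properties":{"targets":{"type":"array","items":{"type":"array","items":{"type":"number"}}},"newtons":{"type":"number"}},"required":["targets"]}

```bash
ls; mkdir -p pics; python3 - <<'E'
from plant import get_state, capture
import numpy as np, cv2
s=get_state(); print(s)
for n in("scene","top"):
    c=capture(n); np.savez(f"{n}0.npz",**c); cv2.imwrite(f"pics/{n}0.png",cv2.resize(c["frame"][:,:,::-1],(768,576)))
    print(n,c["camera_matrix"].round(1).tolist(),c["T"].round(3).tolist())
E
```

```text
pics
{'time_s': 0.0, 'joints': array([ 8.26836762e+01,  2.05913615e+01,  6.32150318e-01, -1.93440061e-02,
       -7.01380345e+01, -1.65060808e+01]), 'qd': array([-0.01642016,  0.04068704,  0.02320733, -0.01488505, -0.07346025,
       -0.03293578]), 'joint_torque': array([-1.30442904e-04, -5.82711482e+01,  2.93071997e+01,  6.99741215e+00,
        7.00251694e-03, -1.57603299e-04]), 'tcp_pos': array([0.27248149, 0.61702979, 0.24461363]), 'eef_rot': array([ 1.79901595e+02, -1.01965991e-02, -2.38289836e+01]), 'contact_force': array([ 0.22322578,  0.3133328 , -0.47931309]), 'moment': array([-0.01780841, -0.00839328,  0.01812952]), 'gripper_force': 0.0, 'gripper_width': 0.08772877344895014}
scene [[371.2, 0.0, 255.5], [0.0, 371.2, 191.2], [0.0, 0.0, 1.0]] [[0.696, -0.389, 0.604, -0.378], [-0.718, -0.37, 0.589, -0.852], [-0.006, -0.844, -0.536, 0.961], [0.0, 0.0, 0.0, 1.0]]
top [[454.4, 0.0, 255.1], [0.0, 454.4, 199.1], [0.0, 0.0, 1.0]] [[0.172, -0.953, 0.25, 0.126], [-0.985, -0.167, 0.042, -0.037], [0.002, -0.253, -0.967, 1.659], [0.0, 0.0, 0.0, 1.0]]
```

View pics/scene0.png

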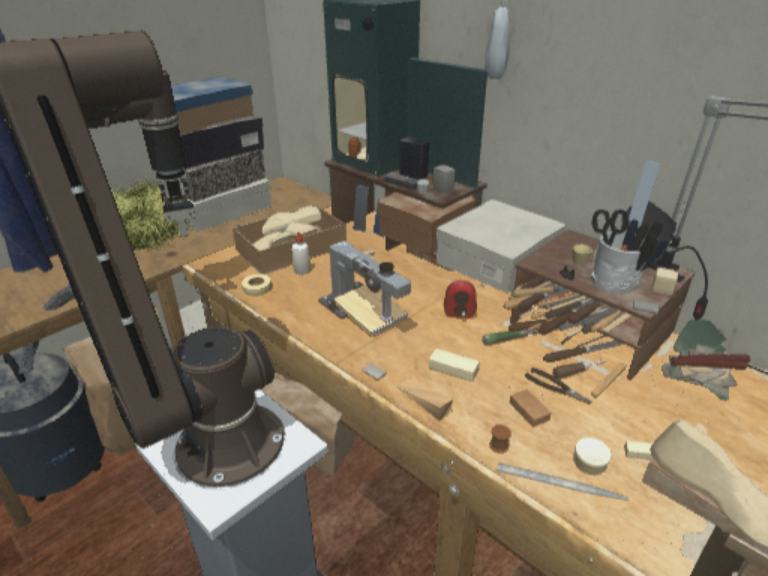

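View pics/top0.png

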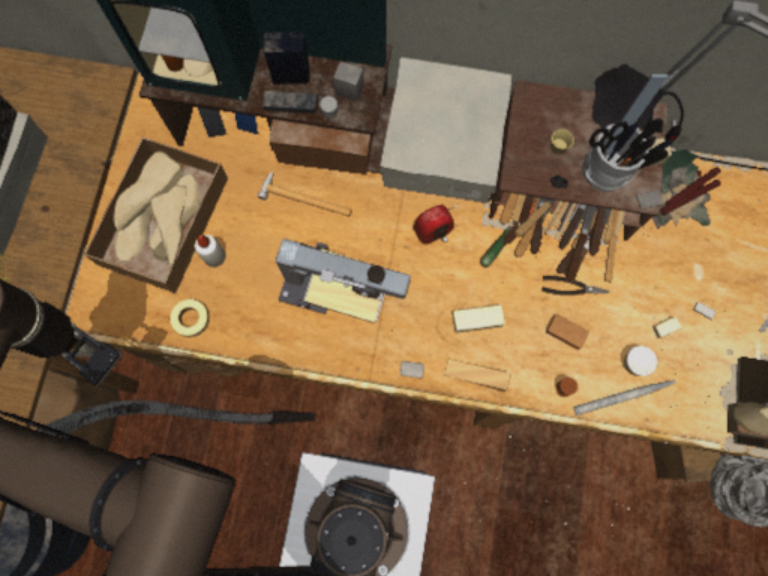

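The scene view shows the press, with its column on the left at about (340,265), and its mouth at about (400,320). The wedge lies at about (430,400), tip to the left. In the top view the head runs (285,255)-(408,285), the wedge is at (478,373), and the off-cut is at (478,318).

```bash
cat > h.py <<'E'
import numpy as np, cv2
def cloud(c):
    K=c["camera_matrix"];Z=c["range_z"];v,u=np.mgrid[:Z.shape[0],:Z.shape[1]]
    P=np.stack([(u-K[0,2])/K[0,0]*Z,(v-K[1,2])/K[1,1]*Z,Z],-1)
    W=P@c["T"][:3,:3].T+c["T"][:3,3]; W[Z==0]=np.nan
    return W
def rect(p):
    (c,s,a)=cv2.minAreaRect((p*1000).astype(np.float32)); b=cv2.boxPoints((c,s,a)); return np.round(c,1),np.round(s,1),round(a,1),b.round(0).tolist()
E
python3 - <<'E'
from h import *
t=np.load("top0.npz"); W=cloud(t)
x0,y0,x1,y1=170,150,290,225
R=W[y0:y1,x0:x1]; z=R[...,2]
for lo,hi in((.172,.188),(.188,.2),(.2,.215)):
    m=((z>lo)&(z<hi)).astype(np.uint8); n,l,st,ce=cv2.connectedComponentsWithStats(m)
    for i in range(1,n):
        if st[i,4]>3: p=R[l==i]; print(lo,st[i,4],(ce[i]+[x0,y0]).round(1),p.mean(0).round(4),rect(p[:,:2]))
# bed yellow
hsv=cv2.cvtColor(t["frame"],cv2.COLOR_RGB2HSV)
w0,w1,w2,w3=285,225,350,270
R=W[w1:w3,w0:w3 if 0 else w2]
m=(R[...,2]>.0035); n,l,st,ce=cv2.connectedComponentsWithStats(m.astype(np.uint8))
for i in range(1,n):
    if st[i,4]>20: p=R[l==i]; print("wedge?",st[i],p.mean(0).round(4),p[:,2].max(),rect(p[:,:2]))
print("table z",np.nanmedian(W[200:215,350:360,2]), "bench z near",np.nanmedian(W[222:235,240:262,2]))
im=cv2.resize(t["frame"][130:280,160:370,::-1],None,fx=3.8,fy=3.8,interpolation=cv2.INTER_CUBIC);cv2.imwrite("pics/c1.png",im)
s=np.load("scene0.npz")["frame"]
cv2.imwrite("pics/c2.png",cv2.resize(s[150:290,200:340,::-1],None,fx=4.2,fy=4.2,interpolation=cv2.INTER_CUBIC))
E
```

```text
0.172 1174 [227.2 178.5] [0.5628 0.1331 0.1799] (array([557.6, 128.8]), array([307.1,  69.6]), 83.2, [[505.0, -20.0], [574.0, -28.0], [610.0, 277.0], [541.0, 285.0]])
0.188 8 [228.5 186.8] [0.53   0.1212 0.1967] (array([531.2, 119.8]), array([ 7.8, 13.8]), 69.7, [[523.0, 118.0], [536.0, 114.0], [539.0, 121.0], [526.0, 126.0]])
0.188 18 [233.7 189.1] [0.5252 0.1025 0.1964] (array([522.4, 101.3]), array([17.4, 21.8]), 57.3, [[509.0, 100.0], [527.0, 88.0], [536.0, 103.0], [518.0, 114.0]])
0.188 6 [250.2 188. ] [0.5388 0.0491 0.1947] (array([539.9,  49.8]), array([ 5. , 13.7]), 4.8, [[537.0, 56.0], [538.0, 43.0], [543.0, 43.0], [542.0, 57.0]])
0.188 5 [240.6 190.8] [0.5233 0.0788 0.1962] (array([523.2,  78.9]), array([ 3. , 10.3]), 41.3, [[519.0, 82.0], [525.0, 74.0], [528.0, 76.0], [521.0, 84.0]])
0.188 7 [244.3 192.7] [0.52   0.0658 0.1921] (array([520.3,  63.9]), array([12.1,  7.9]), 67.5, [[514.0, 60.0], [522.0, 57.0], [526.0, 68.0], [519.0, 71.0]])
0.2 100 [250.6 182.4] [0.5555 0.0504 0.2049] (array([555.3,  50.8]), array([37. , 36.8]), 9.9, [[534.0, 66.0], [540.0, 30.0], [577.0, 36.0], [570.0, 72.0]])
0.2 70 [218.9 184.3] [0.5305 0.1536 0.2052] (array([528.8, 147.2]), array([47.1, 24.7]), 79.8, [[512.0, 126.0], [537.0, 122.0], [545.0, 168.0], [521.0, 173.0]])
0.2 23 [231.4 186.7] [0.5301 0.1109 0.2038] (array([530.6, 112.2]), array([15.8, 21.1]), 50.6, [[517.0, 113.0], [534.0, 99.0], [544.0, 112.0], [527.0, 125.0]])
0.2 16 [239.1 190.2] [0.5223 0.0834 0.2037] (array([522.5,  84.1]), array([27.9,  9.5]), 88.5, [[517.0, 70.0], [527.0, 70.0], [528.0, 98.0], [518.0, 98.0]])
wedge? [ 12  14  46  24 521] [ 0.4001 -0.2298  0.0235] 0.05162888002316568 (array([ 400.8, -230. ]), array([ 68.3, 165. ]), 3.0, [[362.0, -149.0], [371.0, -314.0], [439.0, -311.0], [431.0, -146.0]])
table z -0.0006300795125070424 bench z near -0.00019569024955734537
```

View pics/c1.png

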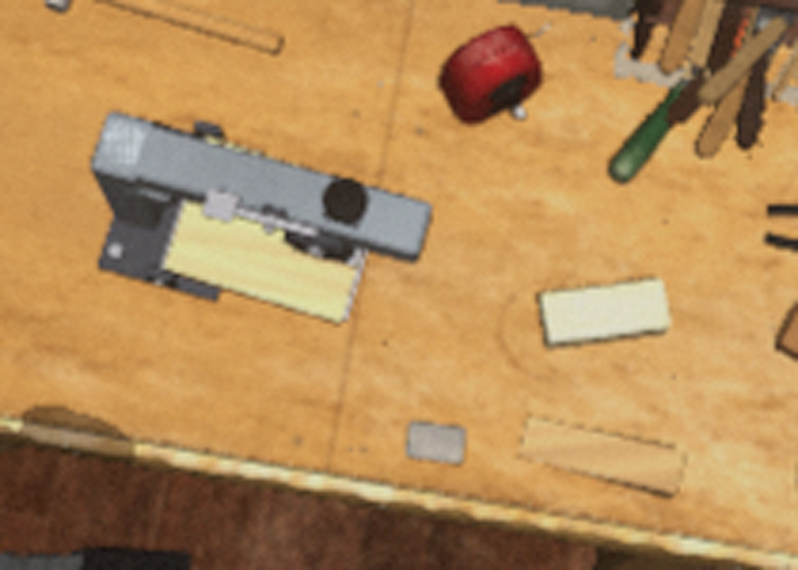

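View pics/c2.png

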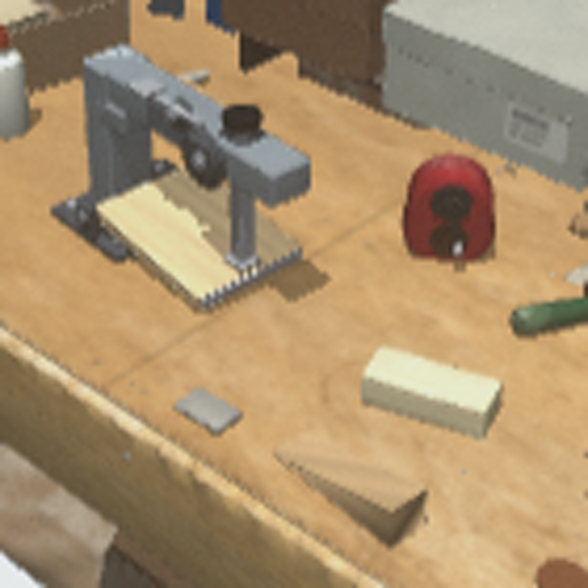

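The crops show the cap at (345,200), the pawl pad at (220,205), the ratchet wheel at (320,242), and the wedge with its tip edge at (527,417)-(522,455) and thick end at (685,450)-(675,493). Next I cast these points onto planes at known heights.

```bash
cat >> h.py <<'E'
def ray(c,u,v,z):
    K=c["camera_matrix"];d=c["T"][:3,:3]@[(u-K[0,2])/K[0,0],(v-K[1,2])/K[1,1],1];o=c["T"][:3,3];return o+d*(z-o[2])/d[2]
E
python3 - <<'E'
from h import *
t=np.load("top0.npz");s=np.load("scene0.npz");W=cloud(t)
# far edge of head
z=W[...,2];m=(z>.170)&(z<.19)
pts=[]
for u in range(190,272):
    v=np.where(m[150:225,u])[0]
    if len(v): pts.append((u,v.min()+150))
pts=np.array(pts,float); P=np.array([ray(t,u,v-.5,.18) for u,v in pts])
vx,vy,x,y=cv2.fitLine(P[:,:2].astype(np.float32),cv2.DIST_HUBER,0,.001,.001).ravel()
if vy<0:vx,vy=-vx,-vy
print("far edge dir",np.degrees(np.arctan2(vy,vx)),"resid",np.abs((P[:,0]-x)*vy-(P[:,1]-y)*vx).max())
cap=np.array([.5553,.0508]); print("cap to edge (26)",((x-cap[0])*vy-(y-cap[1])*vx)*1000)
# cap dark circle, pad blobs by colour
f=t["frame"]; g=f.max(-1)
zz=(z>.196)&(z<.216)
for nm,mm in(("cap",zz&(g<70)),("pad",zz&(g>120))):
    n,l,st,ce=cv2.connectedComponentsWithStats(mm[150:225,170:290].astype(np.uint8))
    for i in range(1,n):
        if st[i,4]>15: c=ce[i]+[170,150]; q=ray(t,*c,.205);print(nm,st[i],c.round(1),q.round(4))
# wedge corners
def C(U,V): return (U+.5)/3.8-.5+160,(V+.5)/3.8-.5+130
for n,(U,V),h in(("tipfar",(527,417),.004),("tipnear",(522,455),.004),("thkfar",(685,450),.044),("thknear",(675,493),.044)):
    print(n,ray(t,*C(U,V),h).round(4))
def S(U,V): return (U+.5)/4.2-.5+200,(V+.5)/4.2-.5+150
for n,(U,V),h in(("tipfar? ",(310,442),.004),("tipnear",(278,453),.004),("thkfar",(426,490),.044),("thknear",(392,513),.044),("thknearbot",(390,545),0),):
    print(n,ray(s,*S(U,V),h).round(4))
# wedge by colour diff in depth: plane fit of sloped top
R=W[235:268,296:342]; 
mm=(R[...,2]>.012); p=R[mm]; A=np.c_[p[:,:2],np.ones(len(p))]; k=np.linalg.lstsq(A,p[:,2],rcond=None)[0]
for _ in range(5):
    r=np.abs(A@k-p[:,2])<.004; k=np.linalg.lstsq(A[r],p[r,2],rcond=None)[0]
print("slope",np.hypot(*k[:2]),"dir tip",np.degrees(np.arctan2(-k[1],-k[0])),r.sum())
E
```

```text
far edge dir 83.33974 resid 0.03991968127972828
cap to edge (26) 24.943282400408556
cap [75 27 11 12 99] [250.3 182.4] [0.5551 0.0514 0.205 ]
pad [ 43  30  30  12 117] [224.2 185.8] [0.5285 0.135  0.205 ]
tipfar [ 0.4295 -0.1485  0.004 ]
tipnear [ 0.3921 -0.1492  0.004 ]
thkfar [ 0.4168 -0.2969  0.044 ]
thknear [ 0.3751 -0.2927  0.044 ]
tipfar?  [ 0.424  -0.1628  0.004 ]
tipnear [ 0.3935 -0.1517  0.004 ]
thkfar [ 0.4133 -0.3002  0.044 ]
thknear [ 0.3731 -0.2967  0.044 ]
thknearbot [ 0.3792 -0.2923 -0.    ]
slope 0.23755627574047633 dir tip 80.90774212359464 279
```

Request:
{"op": "apply_moves", "data": {
  "newtons": 20,
  "targets": [
    [0,0,0,-0.006,0,0,0.0675],
    [0,0,0,-0.006,0,0,0.0675],
    [0,0,0,-0.006,0,0,0.0675],
    [0,0,0,-0.006,0,0,0.0675],
    [0,0,0,-0.006,0,0,0.0675],
    [0,0,0,-0.006,0,0,0.0675],
    [0,0,0,-0.006,0,0,0.0675],
    [0,0,0,-0.006,0,0,0.0675],
    [0,0,0,-0.006,0,0,0.0675],
    [0,0,0,-0.006,0,0,0.0675],
    [0,0,0,-0.006,0,0,0.0675],
    [0,0,0,-0.006,0,0,0.0675],
    [0,0,0,0,0,0,0],
    [0,0,0,0,0,0,0]
  ]
}}

```text
time_s: 1.27
tcp_pos: [0.2726, 0.6174, 0.3173]
eef_rot: [180.0, -0.0, -96.5]
contact_force: [-0.0, -0.3, -0.4]
gripper_width: 0.002
gripper_force: 0.0
```

```bash
cat >> h.py <<'E'
from scipy.spatial.transform import Rotation as Ro
yaw=83.3; px=np.array([np.cos(np.radians(yaw)),np.sin(np.radians(yaw)),0]); py=np.array([-px[1],px[0],0])
O=np.array([.5534,.0362,0])
def W_(x,y,z): return O+x/1e3*px+y/1e3*py+[0,0,z/1e3]
def goto(p,rpy=None):
    from plant import get_state
    s=get_state(); R=Ro.from_euler("xyz",s["eef_rot"],degrees=True)
    d=R.inv().apply(np.array(p)-s["tcp_pos"]); n=np.linalg.norm(d)/.0417
    print("tcp",s["tcp_pos"].round(4),"rpy",s["eef_rot"].round(2),"j",s["joints"].round(0),"F",s["contact_force"].round(1),"press",((s["tcp_pos"]-O)@np.c_[px,py,[0,0,1]]*1e3).round(1),"t",round(s["time_s"],2))
    print("shift",d.round(4),"rows>",round(n,1))
    if rpy is not None:
        r=(R.inv()*Ro.from_euler("xyz",rpy,degrees=True)).as_rotvec(degrees=True); print("turn/90",(r/90).round(4),"rows>",np.linalg.norm(r)/7.16)
E
python3 -c "
from h import *
print(W_(119,36,240));goto(W_(119,36,320),[180,0,-96.7])"
```

```text
[0.53152967 0.15858745 0.24      ]
tcp [0.2726 0.6174 0.3173] rpy [179.99  -0.   -96.54] j [ 83.  19.   7.  -0. -79. -89.] F [-0.  -0.3 -0.4] press [544.5 346.7 317.3] t 1.27
shift [ 0.4264 -0.3095 -0.0027] rows> 12.6
turn/90 [ 0.0001 -0.0001  0.0018] rows> 0.022666883459451066
```

Request:
{"op": "apply_moves", "data": {
  "targets": [
    [0,0.0284,-0.0206,0,0,0,0],
    [0,0.0284,-0.0206,0,0,0,0],
    [0,0.0284,-0.0206,0,0,0,0],
    [0,0.0284,-0.0206,0,0,0,0],
    [0,0.0284,-0.0206,0,0,0,0],
    [0,0.0284,-0.0206,0,0,0,0],
    [0,0.0284,-0.0206,0,0,0,0],
    [0,0.0284,-0.0206,0,0,0,0],
    [0,0.0284,-0.0206,0,0,0,0],
    [0,0.0284,-0.0206,0,0,0,0],
    [0,0.0284,-0.0206,0,0,0,0],
    [0,0.0284,-0.0206,0,0,0,0],
    [0,0.0284,-0.0206,0,0,0,0],
    [0,0.0284,-0.0206,0,0,0,0],
    [0,0.0284,-0.0206,0,0,0,0],
    [0,0,0,0,0,0,0],
    [0,0,0,0,0,0,0]
  ]
}}

```text
time_s: 2.68
tcp_pos: [0.53, 0.1564, 0.3167]
eef_rot: [179.9, -0.0, -96.7]
contact_force: [0.2, 0.6, -0.6]
gripper_width: 0.0005
gripper_force: 0.0
```

```bash
python3 -c "
from h import *
goto(W_(119,36,232),[180,0,-96.7])"
```

```text
tcp [0.53   0.1564 0.3167] rpy [ 1.7994e+02 -4.0000e-02 -9.6730e+01] j [ 37.   7.  -8.  -0. -75. -43.] F [ 0.2  0.6 -0.6] press [116.6  37.3 316.7] t 2.68
shift [-0.0024 -0.0013  0.0847] rows> 2.0
turn/90 [ 0.0007 -0.0005 -0.0004] rows> 0.011473611993298417
```

Request:
{"op": "apply_moves", "data": {
  "targets": [
    [0,-0.0012,-0.0006,0.025,0,0,0],
    [0,-0.0012,-0.0007,0.025,0,0,0],
    [0,0,0,0.025,0,0,0],
    [0,0,0,0.01,0,0,0],
    [0,0,0,0.004,0,0,0],
    [0,0,0,0.003,0,0,0],
    [0,0,0,0.002,0,0,0],
    [0,0,0,0.002,0,0,0],
    [0,0,0,0.002,0,0,0],
    [0,0,0,0,0,0,0],
    [0,0,0,0,0,0,0]
  ]
}}

```text
time_s: 3.6
tcp_pos: [0.532, 0.1611, 0.2208]
eef_rot: [-179.9, 0.1, -96.7]
contact_force: [-0.7, 0.4, 1.5]
gripper_width: 0.0006
gripper_force: 0.3
```

Request:
{"op": "apply_moves", "data": {
  "targets": [
    [0,0,0,0.002,0,0,0],
    [0,0,0,0.002,0,0,0],
    [0,0,0,0.002,0,0,0],
    [0,0,0,0.001,0,0,0],
    [0,0,0,0,0,0,0],
    [0,0,0,0,0,0,0],
    [0,0,0,0,0,0,0],
    [0,0,0,0,0,0,0],
    [0,0,0,0,0,0,0],
    [0,0,0,0,0,0,0]
  ]
}}

```text
time_s: 4.43
tcp_pos: [0.5313, 0.1604, 0.2126]
eef_rot: [-180.0, 0.0, -96.7]
contact_force: [1.2, 0.8, 2.2]
gripper_width: 0.0004
gripper_force: 1.3
```

```bash
python3 - <<'E'
from h import *
from plant import capture
goto(W_(119,36,213))
for n,(a,b,c,d) in (("top",(130,280,160,370)),("scene",(150,290,200,340))):
    q=capture(n);np.savez(n+"1.npz",**q)
    W=cloud(q)
    if n=="top":
        R=W[150:225,240:290]; m=(q["frame"][150:225,240:290].max(-1)<70)&(R[...,2]>.19); print("cap z",np.nanmedian(R[m],0),m.sum())
E
```

```text
tcp [0.5313 0.1604 0.2126] rpy [-179.99    0.    -96.72] j [ 37.  11. -17.   0. -62. -44.] F [1.2 0.8 2.2] press [120.8  36.4 212.6] t 4.43
shift [ 0.0018 -0.0004 -0.0004] rows> 0.0
cap z [0.55393048 0.05171053 0.25037131] 106
```

Request:
{"op": "apply_moves", "data": {
  "targets": [
    [0,0,0,-0.015,0,0,0],
    [0,0,0,-0.03,0,0,0],
    [0,0,0,-0.03,0,0,0],
    [0,0,0,-0.03,0,0,0],
    [0,0.0343,0.0054,0,0,0,0],
    [0,0.0343,0.0054,0,0,0,0],
    [0,0.0343,0.0054,0,0,0,0],
    [0,0.0343,0.0054,0,0,0,0],
    [0,0.0343,0.0054,0,0,0,0],
    [0,0.0343,0.0054,0,0,0,0],
    [0,0.0343,0.0054,0,0,0,0],
    [0,0.0343,0.0054,0,0,0,0],
    [0,0.0343,0.0054,0,0,0,0],
    [0,0.0343,0.0054,0,0,0,0],
    [0,0.0343,0.0054,0,0,0,0],
    [0,0.0343,0.0054,0,0,0,0],
    [0,0.0343,0.0054,0,0,0,0],
    [0,0.0343,0.0054,0,0,0,0],
    [0,0.0343,0.0054,0,0,0,0],
    [0.7,0,0,0,0,0,0]
  ]
}}

```text
time_s: 6.2
tcp_pos: [0.388, -0.3448, 0.3163]
eef_rot: [179.8, 0.0, -97.0]
contact_force: [0.6, 0.2, -0.5]
gripper_width: 0.0032
gripper_force: 0.0
```

Request:
{"op": "apply_moves", "data": {
  "targets": [
    [0.7,0,0,0.01,0,-0.0741,0],
    [0.7,0,0,0.01,0,-0.0741,0],
    [0.7,0,0,0.01,0,-0.0741,0],
    [0.7,0,0,0.01,0,-0.0741,0],
    [0.7,0,0,0,0,-0.0741,0],
    [0.7,0,0,0,0,-0.0741,0],
    [0.7,0,0,0,0,0,0],
    [0.7,0,0,0,0,0,0]
  ]
}}

```text
time_s: 6.87
tcp_pos: [0.3905, -0.335, 0.2759]
eef_rot: [179.6, 40.2, -97.1]
contact_force: [0.1, 0.3, -0.4]
gripper_width: 0.055
gripper_force: 0.0
```

```bash
cat >> h.py <<'E'
def tilt(y,a): return (Ro.from_euler("xyz",[180,0,y],degrees=True)*Ro.from_euler("y",-a,degrees=True)).as_euler("xyz",degrees=True)
E
python3 - <<'E'
from h import *
from plant import capture
goto(np.array([.3975,-.2765,.026])+[-.0065,-.064,.0766],tilt(-95.8,40))
q=capture("top");W=cloud(q)
t=np.load("top0.npz")
def C(U,V): return (U+.5)/3.8-.5+160,(V+.5)/3.8-.5+130
R=W[180:225,290:345];m=R[...,2]>.015;n,l,st,ce=cv2.connectedComponentsWithStats(m.astype(np.uint8))
for i in range(1,n):
    if st[i,4]>60:print("blk",rect(R[l==i][:,:2]),st[i])
f=q["frame"][200:290,270:360,::-1];cv2.imwrite("pics/c3.png",cv2.resize(f,None,fx=6,fy=6,interpolation=cv2.INTER_CUBIC))
E
```

```text
tcp [ 0.3905 -0.335   0.2759] rpy [179.64  40.18 -97.12] j [ -43.   22.    8.  -32. -101.   37.] F [ 0.1  0.3 -0.4] press [-387.7  118.5  275.9] t 6.87
shift [ 0.1159 -0.002   0.1289] rows> 4.2
turn/90 [-0.0054  0.0021 -0.0112] rows> 0.1586883181965891
blk (array([ 539. , -206.7]), array([ 52.5, 120.8]), 17.4, [[496.0, -157.0], [532.0, -272.0], [582.0, -256.0], [546.0, -141.0]]) [ 12  24  35  18 465]
```

View pics/c3.png

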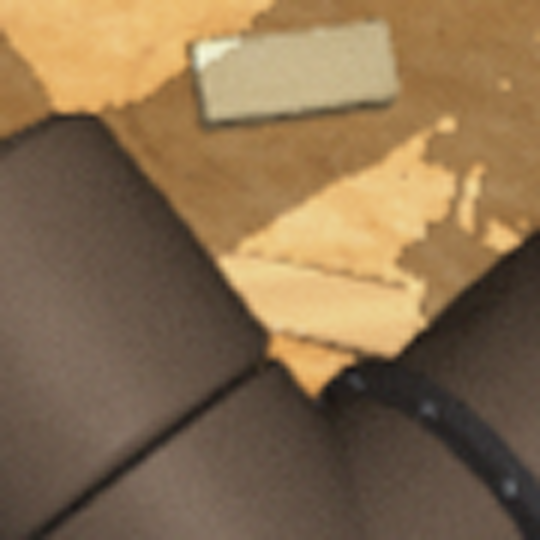

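The top view shows the wedge unmoved, thick end at (420,290)-(390,355), with the gripper behind it.

```bash
python3 - <<'E'
from h import *
goto([.3927,-.3244,.0852],tilt(-95.8,38))
E
```

```text
tcp [ 0.3909 -0.3346  0.2773] rpy [179.81  40.01 -96.92] j [ -43.   22.    8.  -32. -101.   37.] F [-0.2 -0.3 -0.8] press [-387.2  118.2  277.3] t 6.92
shift [ 0.1156 -0.0011  0.1538] rows> 4.6
turn/90 [-0.0058  0.0224 -0.0097] rows> 0.31486142118092536
```

Request:
{"op": "apply_moves", "data": {
  "targets": [
    [0.7,0.0193,0,0.0256,-0.0058,0.022,-0.01],
    [0.7,0.0193,0,0.0256,0,0,0],
    [0.7,0.0193,0,0.0256,0,0,0],
    [0.7,0.0193,0,0.0256,0,0,0],
    [0.7,0.0193,0,0.0256,0,0,0],
    [0.7,0.0193,0,0.0256,0,0,0],
    [0.7,0,0,0,0,0,0],
    [0.7,0,0,0,0,0,0]
  ]
}}

```text
time_s: 7.58
tcp_pos: [0.3921, -0.3286, 0.0867]
eef_rot: [-179.9, 38.0, -95.5]
contact_force: [1.1, -0.3, 1.4]
gripper_width: 0.0611
gripper_force: 0.0
```

```bash
python3 - <<'E'
from h import *
from plant import capture
goto([.397,-.2815,.030],tilt(-95.8,38))
q=capture("scene");cv2.imwrite("pics/c4.png",cv2.resize(q["frame"][190:300,210:340,::-1],None,fx=5,fy=5,interpolation=cv2.INTER_CUBIC))
E
```

```text
tcp [ 0.3921 -0.3286  0.0867] rpy [-179.93   38.02  -95.51] j [-41.  31.  -3. -30. -81.  48.] F [ 1.1 -0.3  1.4] press [-381.1  117.6   86.7] t 7.58
shift [-0.0023 -0.0002  0.0739] rows> 1.8
turn/90 [0.0011 0.0002 0.0025] rows> 0.034598694007152125
```

View pics/c4.png

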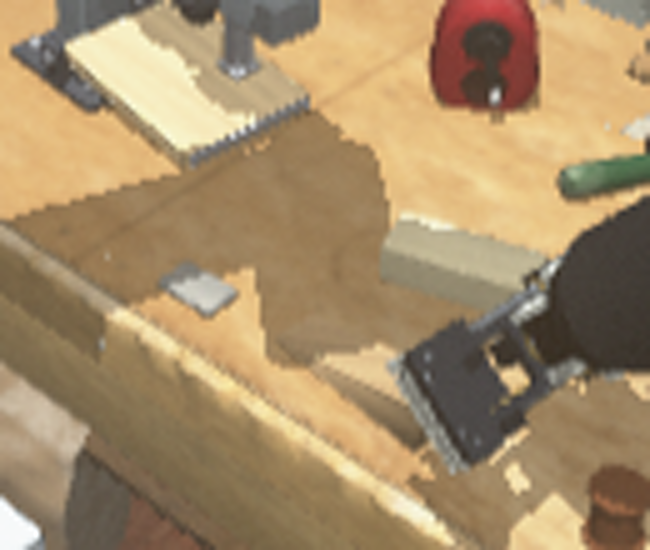

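The gripper straddles the wedge's thick end at about (420,420), approaching squarely.

Request:
{"op": "apply_moves", "data": {
  "newtons": 25,
  "targets": [
    [0.7,-0.0005,0,0.018,0,0,0],
    [0.7,-0.0005,0,0.018,0,0,0],
    [0.7,-0.0005,0,0.015,0,0,0],
    [0.7,-0.0005,0,0.012,0,0,0],
    [0.7,0,0,0.008,0,0,0],
    [0.7,0,0,0,0,0,0],
    [0.3,0,0,0,0,0,0],
    [0.3,0,0,0,0,0,0],
    [0.3,0,0,0,0,0,0],
    [0.3,0,0,0,0,0,0],
    [0.3,0,0,0,0,0,0],
    [0.3,0,0,0,0,0,0]
  ]
}}

```text
time_s: 8.63
tcp_pos: [0.397, -0.2853, 0.032]
eef_rot: [-179.8, 38.0, -95.5]
contact_force: [-1.4, -2.4, 5.1]
gripper_width: 0.0402
gripper_force: 25.0
```

```bash
python3 - <<'E'
from h import *
goto(W_(-133,0,95),tilt(-96.7,38))
E
```

```text
tcp [ 0.397  -0.2853  0.032 ] rpy [-179.76   38.    -95.55] j [-39.  33.  -8. -33. -74.  50.] F [-1.4 -2.4  5.1] press [-337.5  117.9   32. ] t 8.63
shift [-0.1981 -0.1216  0.0753] rows> 5.9
turn/90 [ 0.0052 -0.      0.0101] rows> 0.14277366862584126
```

Request:
{"op": "apply_moves", "data": {
  "targets": [
    [0.3,-0.007,0,-0.009,0,0,0],
    [0.3,-0.0133,0,-0.0171,0,0,0],
    [0.3,-0.0133,0,-0.0171,0.005,0,0.01],
    [0.3,-0.0067,0,-0.008,0,0,0],
    [0.3,-0.0204,-0.0156,0.0162,0,0,0],
    [0.3,-0.0204,-0.0156,0.0162,0,0,0],
    [0.3,-0.0204,-0.0156,0.0162,0,0,0],
    [0.3,-0.0204,-0.0156,0.0162,0,0,0],
    [0.3,-0.0204,-0.0156,0.0162,0,0,0],
    [0.3,-0.0204,-0.0156,0.0162,0,0,0],
    [0.3,-0.0204,-0.0156,0.0162,0,0,0],
    [0.3,0,0,0,0,0,0],
    [0.3,0,0,0,0,0,0]
  ]
}}

```text
time_s: 9.72
tcp_pos: [0.5269, -0.1144, 0.0953]
eef_rot: [180.0, 38.0, -96.5]
contact_force: [-0.1, -0.6, -0.3]
gripper_width: 0.0397
gripper_force: 25.0
```

```bash
python3 - <<'E'
from h import *
from plant import capture,get_state
goto(W_(-143,0,97),tilt(-96.7,38)); print(get_state()["gripper_width"],get_state()["gripper_force"])
q=capture("top");np.savez("top2.npz",**q);cv2.imwrite("pics/c5.png",cv2.resize(q["frame"][150:260,210:340,::-1],None,fx=5,fy=5,interpolation=cv2.INTER_CUBIC))
E
```

```text
tcp [ 0.5269 -0.1144  0.0953] rpy [179.97  38.04 -96.53] j [-19.  26.  -7. -39. -71.  31.] F [-0.1 -0.6 -0.3] press [-152.7    8.8   95.3] t 9.72
shift [-0.0086 -0.0088  0.0046] rows> 0.3
turn/90 [0.0016 0.0004 0.0015] rows> 0.027708098882316252
0.039743536717849796 24.98731166124344
```

View pics/c5.png

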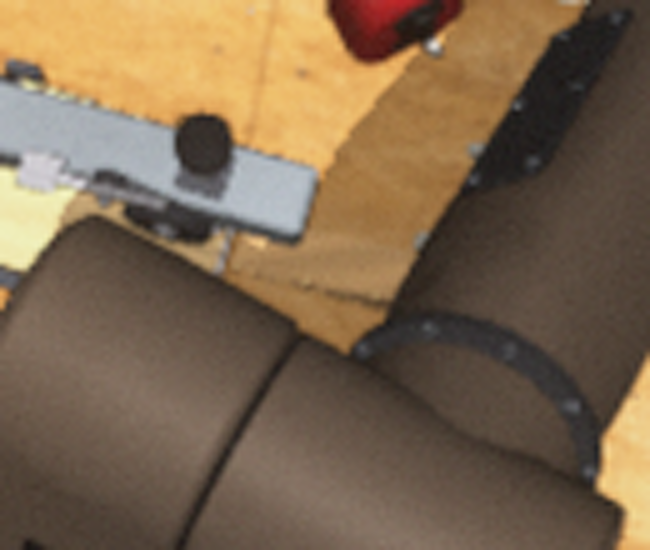

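The top view shows the held wedge emerging at about (300,280), its tip near (233,270); the arm hides the rest, and the cap is up.

```bash
python3 - <<'E'
from h import *
q=np.load("top2.npz")
for U,V in((233,272),(390,302),(238,240)):
    p=ray(q,(U+.5)/5-.5+210,(V+.5)/5-.5+150,.065); print(p.round(4),((p-O)@np.c_[px,py,[0,0,1]]*1e3).round(1))
E
```

```text
[0.5199 0.0248 0.065 ] [-15.3  31.9  65. ]
[ 0.5175 -0.0905  0.065 ] [-130.    20.9   65. ]
[0.5441 0.0253 0.065 ] [-11.9   8.   65. ]
```

Request:
{"op": "apply_moves", "data": {
  "targets": [
    [0.3,-0.006,-0.0088,0.0047,0.0016,0,0.0015],
    [0.3,0.0095,0,0.0122,0,0,0],
    [0.3,0.0095,0,0.0122,0,0,0],
    [0.3,0.0095,0,0.0122,0,0,0],
    [0.3,0.0062,0,0.008,0,0,0],
    [0.3,0.003,0,0.004,0,0,0],
    [0.3,0,0,0,0,0,0],
    [0.3,0,0,0,0,0,0]
  ]
}}

```text
time_s: 10.43
tcp_pos: [0.5358, -0.1096, 0.0328]
eef_rot: [179.9, 38.0, -97.0]
contact_force: [0.3, 0.6, -2.1]
gripper_width: 0.0397
gripper_force: 25.0
```

```bash
python3 - <<'E'
from h import *
goto(W_(-145,0,33),tilt(-96.7,38))
E
```

```text
tcp [ 0.5358 -0.1096  0.0328] rpy [179.89  38.05 -96.98] j [-19.  32.  -8. -41. -66.  35.] F [ 0.3  0.6 -2.1] press [-146.8    0.5   32.8] t 10.43
shift [-0.0015 -0.0005  0.001 ] rows> 0.0
turn/90 [-0.0007  0.0005 -0.0024] rows> 0.032508773415483826
```

Request:
{"op": "apply_moves", "data": {
  "newtons": 35,
  "targets": [
    [0.3,-0.0063,0,0.0049,0,0,0],
    [0.3,-0.0063,0,0.0049,0,0,0],
    [0.3,-0.0063,0,0.0049,0,0,0],
    [0.3,-0.0055,0,0.006,0,0,0],
    [0.3,-0.0063,0,0.0049,0,0,0],
    [0.3,0,0,0,0,0,0]
  ]
}}

```text
time_s: 10.93
tcp_pos: [0.541, -0.0677, 0.0326]
eef_rot: [-180.0, 38.1, -96.8]
contact_force: [-0.5, 1.0, -4.2]
gripper_width: 0.0401
gripper_force: 35.0
```

```bash
python3 - <<'E'
from h import *
from plant import get_state
goto(W_(-49,0,32),tilt(-96.7,38)); s=get_state();print(s["gripper_width"],s["gripper_force"])
E
```

```text
tcp [ 0.541  -0.0677  0.0326] rpy [-180.     38.06  -96.82] j [-15.  31. -10. -43. -64.  33.] F [-0.5  1.  -4.2] press [-104.7    0.2   32.6] t 10.93
shift [-0.0434 -0.0001  0.0348] rows> 1.3
turn/90 [-0.0008  0.0006 -0.001 ] rows> 0.01811484346723809
0.04012813953365933 34.98714566230774
```

Request:
{"op": "apply_moves", "data": {
  "targets": [
    [0.3,-0.0058,0,0.0056,0,0,0],
    [0.3,-0.0063,0,0.0049,0,0,0],
    [0.3,-0.0063,0,0.0049,0,0,0],
    [0.3,-0.0063,0,0.0049,0,0,0],
    [0.3,-0.0063,0,0.0049,0,0,0],
    [0.3,-0.004,0,0.0031,0,0,0],
    [0.3,0,0,0,0,0,0],
    [0.3,0,0,0,0,0,0]
  ]
}}

```text
time_s: 11.6
tcp_pos: [0.5461, -0.0238, 0.0318]
eef_rot: [179.9, 38.1, -96.9]
contact_force: [-0.7, 0.4, -3.1]
gripper_width: 0.0396
gripper_force: 35.0
```

```bash
cat >> h.py <<'E'
def bed():
    from plant import capture
    for n in("scene","top"):
        q=capture(n);np.savez(n+"b.npz",**q);W=cloud(q).reshape(-1,3);L=(W-O)@np.c_[px,py,[0,0,1]]*1e3
        m=(L[:,0]>8)&(L[:,0]<165)&(L[:,1]>30)&(L[:,1]<66)&(L[:,2]>15)&(L[:,2]<70)
        p=L[m]
        if len(p)<20: print(n,"few",len(p));continue
        A=np.c_[p[:,:2],np.ones(len(p))];r=np.ones(len(p),bool)
        for _ in range(5): k=np.linalg.lstsq(A[r],p[r,2],rcond=None)[0]; r=np.abs(A@k-p[:,2])<4
        print(n,"slope x",k[0].round(4),"z at x=0",k[2].round(1),"z at 90",(k[2]+90*k[0]+50*k[1]).round(1),r.sum())
E
python3 - <<'E'
from h import *
goto(W_(-49,0,32),tilt(-96.7,38)); bed()
for n in("scene0.npz",):
    pass
E
```

```text
tcp [ 0.5461 -0.0238  0.0318] rpy [179.95  38.09 -96.87] j [-11.  30. -12. -45. -61.  31.] F [-0.7  0.4 -3.1] press [-60.4   0.2  31.8] t 11.6
shift [-0.0091 -0.0002  0.0069] rows> 0.3
turn/90 [-0.0006  0.001  -0.0015] rows> 0.023636883455808146
scene slope x 0.0252 z at x=0 36.9 z at 90 41.2 161
top few 0
```

```bash
python3 - <<'E'
from h import *
for f in("scene0.npz","scene1.npz","top0.npz","sceneb.npz"):
    q=np.load(f);W=cloud(q).reshape(-1,3);L=(W-O)@np.c_[px,py,[0,0,1]]*1e3
    m=(L[:,0]>8)&(L[:,0]<165)&(L[:,1]>38)&(L[:,1]<66)&(L[:,2]>15)&(L[:,2]<70);p=L[m]
    A=np.c_[p[:,:2],np.ones(len(p))];r=np.ones(len(p),bool)
    for _ in range(6): k=np.linalg.lstsq(A[r],p[r,2],rcond=None)[0]; r=np.abs(A@k-p[:,2])<3.5
    print(f,k.round(4),"z(0,50)",(k[2]+50*k[1]).round(1),"z(165)",(k[2]+50*k[1]+165*k[0]).round(1),r.sum(),r.size)
E
```

```text
scene0.npz [ 0.1113  0.0375 21.8297] z(0,50) 23.7 z(165) 42.1 124 154
scene1.npz [ 1.04700e-01 -2.37000e-02  2.64582e+01] z(0,50) 25.3 z(165) 42.5 119 152
top0.npz [ 0.0843 -0.0357 29.3168] z(0,50) 27.5 z(165) 41.4 183 316
sceneb.npz [2.56000e-02 6.32000e-02 3.57226e+01] z(0,50) 38.9 z(165) 43.1 120 144
```

Request:
{"op": "apply_moves", "data": {
  "targets": [
    [0.3,-0.0035,0,0.0027,0,0,0],
    [0.3,-0.0044,0,0.0034,0,0,0],
    [0.3,0,0,0,0,0,0],
    [0.3,0,0,0,0,0,0]
  ]
}}

```text
time_s: 12.03
tcp_pos: [0.5477, -0.0149, 0.0319]
eef_rot: [-180.0, 38.0, -96.9]
contact_force: [0.3, -0.2, -3.0]
gripper_width: 0.0397
gripper_force: 35.0
```

```bash
cat >> h.py <<'E'
def bed2(N=6):
    from plant import capture
    p=[]
    for i in range(N):
        q=capture("scene"); L=(cloud(q).reshape(-1,3)-O)@np.c_[px,py,[0,0,1]]*1e3
        m=(L[:,0]>8)&(L[:,0]<165)&(L[:,1]>38)&(L[:,1]<66)&(L[:,2]>15)&(L[:,2]<70);p.append(L[m])
    p=np.vstack(p);A=np.c_[p[:,:2],np.ones(len(p))];r=np.ones(len(p),bool)
    for _ in range(8): k=np.linalg.lstsq(A[r],p[r,2],rcond=None)[0]; r=np.abs(A@k-p[:,2])<3.5
    print("slope",k[0].round(4),"z(0,50)",(k[2]+50*k[1]).round(1),"z(165)",(k[2]+50*k[1]+165*k[0]).round(1),r.sum())
    return q
E
python3 - <<'E'
from h import *
goto(W_(-49,0,32),tilt(-96.7,38)); q=bed2(8)
cv2.imwrite("pics/c6.png",cv2.resize(q["frame"][160:260,210:330,::-1],None,fx=6,fy=6,interpolation=cv2.INTER_CUBIC))
E
```

```text
tcp [ 0.5477 -0.0149  0.0319] rpy [-179.98   38.04  -96.88] j [-10.  30. -12. -45. -61.  31.] F [ 0.3 -0.2 -3. ] press [-51.4  -0.3  31.9] t 12.03
shift [-0.002   0.0003  0.0014] rows> 0.1
turn/90 [-0.0014  0.0005 -0.0016] rows> 0.027816923341378398
slope 0.002 z(0,50) 42.7 z(165) 43.0 964
```

View pics/c6.png

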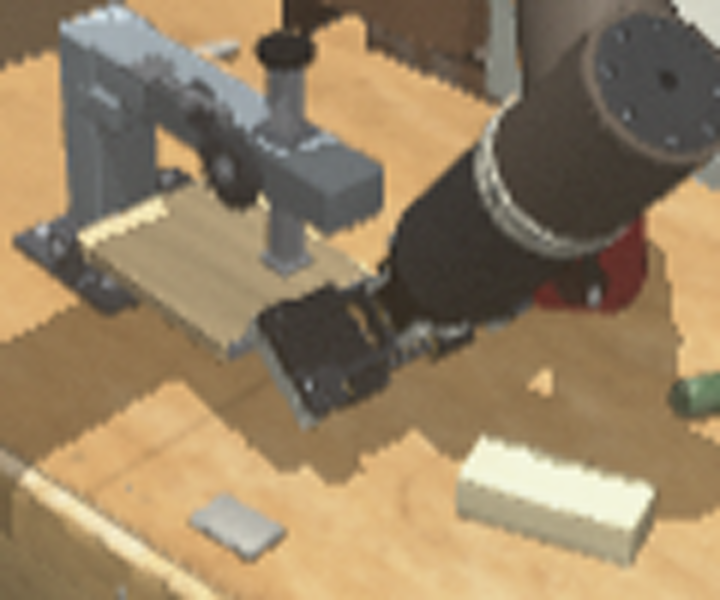

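The bed now looks level, with the wedge under its front at about (260,340) and the ram up clear of it. I'll nudge the wedge on, seat it, then release.

Request:
{"op": "apply_moves", "data": {
  "targets": [
    [0.3,-0.0012,0,0.0009,0,0,0],
    [0.3,0.0006,0,0.0008,0,0,0],
    [0.3,0,0,0,0,0,0],
    [0.3,0,0,0,0,0,0],
    [0.6,0,0,0,0,0,0],
    [0.6,0,0,0,0,0,0],
    [0.6,0,0,0,0,0,0],
    [0.6,0,0,0,0,0,0]
  ]
}}

```text
time_s: 13.1
tcp_pos: [0.5475, -0.0132, 0.0308]
eef_rot: [180.0, 38.0, -96.9]
contact_force: [0.4, -0.3, -0.9]
gripper_width: 0.0518
gripper_force: 0.0
```

```bash
python3 - <<'E'
from h import *
goto(W_(-49,0,32),tilt(-96.7,38)); q=bed2(12)
E
```

```text
tcp [ 0.5475 -0.0132  0.0308] rpy [179.96  38.05 -96.89] j [-10.  30. -12. -45. -60.  31.] F [ 0.4 -0.3 -0.9] press [-49.8   0.1  30.8] t 13.1
shift [-0.0013 -0.0001 -0.0005] rows> 0.0
turn/90 [-0.0009  0.0005 -0.0016] rows> 0.024305114706355664
slope 0.0025 z(0,50) 42.5 z(165) 43.0 1463
```

Request:
{"op": "apply_moves", "data": {
  "targets": [
    [0.3,0,0,0,0,0,0],
    [0.3,0,0,0,0,0,0],
    [0.3,0,0,0,0,0,0],
    [0.3,-0.0016,0,0.0012,0,0,0],
    [0.3,0,0,0,0,0,0],
    [0.3,0,0,0,0,0,0],
    [0.65,0,0,0,0,0,0],
    [0.65,0,0,0,0,0,0],
    [0.65,0,0,0,0,0,0],
    [0.65,0,0,0,0,0,0]
  ]
}}

```text
time_s: 14.53
tcp_pos: [0.5479, -0.0111, 0.0309]
eef_rot: [180.0, 38.1, -96.9]
contact_force: [0.3, -0.6, -1.2]
gripper_width: 0.0559
gripper_force: 0.0
```

```bash
python3 - <<'E'
from h import *
goto(W_(-49,0,32),tilt(-96.7,38)); q=bed2(16)
E
```

```text
tcp [ 0.5479 -0.0111  0.0309] rpy [179.97  38.06 -96.89] j [-10.  30. -12. -45. -60.  31.] F [ 0.3 -0.6 -1.2] press [-47.6  -0.   30.9] t 14.53
shift [ 0.0004  0.     -0.0017] rows> 0.0
turn/90 [-0.001   0.0007 -0.0016] rows> 0.025342619296346177
slope -0.0008 z(0,50) 43.2 z(165) 43.0 1924
```

Request:
{"op": "apply_moves", "data": {
  "targets": [
    [0.65,0,0,-0.01,0,0,0],
    [0.65,0,0,-0.02,0,0,0],
    [0.65,0,0,-0.025,0,0,0],
    [0.65,0,0,-0.025,0,0,0],
    [0.65,0,0,-0.025,0,0,0],
    [0.65,0,0,-0.025,0,0,0],
    [0,0,0,-0.025,0,0,0],
    [0,-0.0231,0,-0.0296,0,0,0],
    [0,-0.0231,0,-0.0296,0,0,0],
    [0,-0.0231,0,-0.0296,0,0,0],
    [0,-0.0231,0,-0.0296,0,0,0],
    [0,0,0,0,0,0.0704,0],
    [0,0,0,0,0,0.0704,0],
    [0,0,0,0,0,0.0704,0],
    [0,0,0,0,0,0.0704,0],
    [0,0,0,0,0,0.0704,0],
    [0,0,0,0,0,0.0704,0],
    [0,0,0,0,0,0,0],
    [0,0,0,0,0,0,0]
  ]
}}

```text
time_s: 16.92
tcp_pos: [0.536, -0.105, 0.3036]
eef_rot: [180.0, 0.0, -96.7]
contact_force: [0.3, 0.4, 0.2]
gripper_width: 0.0002
gripper_force: 0.0
```

```bash
python3 - <<'E'
from h import *
goto(W_(15,0,310),[180,0,-96.7]); q=bed2(12)
cv2.imwrite("pics/c7.png",cv2.resize(q["frame"][150:270,200:340,::-1],None,fx=5,fy=5,interpolation=cv2.INTER_CUBIC))
E
```

```text
tcp [ 0.536  -0.105   0.3036] rpy [ 1.7998e+02  2.0000e-02 -9.6680e+01] j [  9.   6. -10.  -0. -73. -16.] F [0.3 0.4 0.2] press [-142.3    0.8  303.6] t 16.92
shift [-0.1573 -0.0009 -0.0064] rows> 3.8
turn/90 [0.0003 0.0002 0.0002] rows> 0.005125370270804856
slope 0.0019 z(0,50) 42.8 z(165) 43.1 1422
```

View pics/c7.png

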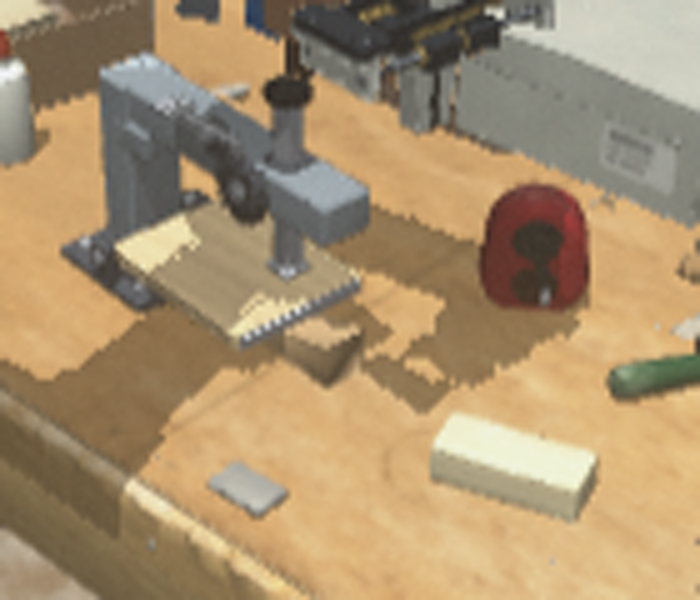

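The wedge is seated under the level bed, thick end at about (330,385)-(362,335), and the bystanders are unmoved. Next I check the wedge position by ray casting, and move over the cap.

```bash
python3 - <<'E'
from h import *
q=np.load("scene0.npz")
for U,V,z in((330,385,0),(332,354,.044),(362,333,.044)):
    p=ray(q,(U+.5)/5-.5+200,(V+.5)/5-.5+150,z); print(((p-O)@np.c_[px,py,[0,0,1]]*1e3).round(1))
E
```

```text
[-58.3  12.1   0. ]
[-70.8  21.2  44. ]
[-64.7 -16.9  44. ]
```

Request:
{"op": "apply_moves", "data": {
  "targets": [
    [0,-0.026,0,0,0,0,0],
    [0,-0.026,0,0,0,0,0],
    [0,-0.026,0,0,0,0,0],
    [0,-0.026,0,0,0,0,0],
    [0,-0.026,0,0,0,0,0],
    [0,-0.027,-0.001,0,0,0,0],
    [0,0,0,0,0,0,0],
    [0,0,0,0,0,0,0]
  ]
}}

```text
time_s: 18.18
tcp_pos: [0.5564, 0.0505, 0.303]
eef_rot: [180.0, 0.0, -96.8]
contact_force: [-0.6, -0.2, 0.6]
gripper_width: 0.0009
gripper_force: 0.0
```

```bash
python3 - <<'E'
from h import *
goto(W_(15,0,275),[180,0,-96.7])
E
```

```text
tcp [0.5564 0.0505 0.303 ] rpy [ 1.7997e+02  1.0000e-02 -9.6750e+01] j [ 25.   8.  -9.  -0. -73. -32.] F [-0.6 -0.2  0.6] press [ 14.6  -1.3 303. ] t 18.18
shift [-0.0004  0.0013  0.028 ] rows> 0.7
turn/90 [ 0.0004  0.0001 -0.0006] rows> 0.008556970065022157
```

Request:
{"op": "apply_moves", "data": {
  "targets": [
    [0,0,0.0013,0.014,0,0,0],
    [0,0,0,0.014,0,0,0],
    [0,0,0,0.004,0,0,0],
    [0,0,0,0.004,0,0,0],
    [0,0,0,0.004,0,0,0],
    [0,0,0,0.004,0,0,0],
    [0,0,0,0.004,0,0,0],
    [0,0,0,0.004,0,0,0],
    [0,0,0,0.003,0,0,0],
    [0,0,0,0,0,0,0],
    [0,0,0,0,0,0,0]
  ]
}}

```text
time_s: 19.1
tcp_pos: [0.5552, 0.0485, 0.25]
eef_rot: [-179.9, 0.0, -96.9]
contact_force: [-2.9, -0.5, 7.9]
gripper_width: 0.0002
gripper_force: 3.7
```

Request:
{"op": "apply_moves", "data": {
  "targets": [
    [0,0,0,0.002,0,0,0],
    [0,0,0,0.002,0,0,0],
    [0,0,0,0.002,0,0,0],
    [0,0,0,0.001,0,0,0],
    [0,0,0,0,0,0,0],
    [0,0,0,0,0,0,0]
  ]
}}

```text
time_s: 19.6
tcp_pos: [0.5554, 0.0485, 0.2432]
eef_rot: [-179.9, 0.0, -96.9]
contact_force: [-3.9, -1.1, 8.5]
gripper_width: 0.0009
gripper_force: 4.2
```

Request:
{"op": "apply_moves", "data": {
  "targets": [
    [0,0,0,0.001,0,0,0],
    [0,0,0,0.001,0,0,0],
    [0,0,0,0,0,0,0]
  ]
}}

```text
time_s: 19.85
tcp_pos: [0.5554, 0.0485, 0.2417]
eef_rot: [-179.9, 0.0, -96.9]
contact_force: [-4.8, -0.4, 12.4]
gripper_width: 0.0006
gripper_force: 5.8
```

Request:
{"op": "apply_moves", "data": {
  "targets": [
    [0,0,0,0.001,0,0,0],
    [0,0,0,0,0,0,0],
    [0,0,0,0,0,0,0]
  ]
}}

```text
time_s: 20.1
tcp_pos: [0.5555, 0.0485, 0.2406]
eef_rot: [-179.9, 0.0, -96.9]
contact_force: [-4.4, -1.0, 10.6]
gripper_width: 0.0006
gripper_force: 5.2
```

Still not solidly seated; the next tooth should fall near here.

Request:
{"op": "apply_moves", "data": {
  "targets": [
    [0,0,0,0.001,0,0,0],
    [0,0,0,0,0,0,0],
    [0,0,0,0,0,0,0]
  ]
}}

```text
time_s: 20.35
tcp_pos: [0.5555, 0.0485, 0.2405]
eef_rot: [-179.8, 0.0, -96.9]
contact_force: [-6.5, -0.0, 17.0]
gripper_width: 0.0004
gripper_force: 8.1
```

Request:
{"op": "apply_moves", "data": {
  "targets": [
    [0,0,0,0.001,0,0,0],
    [0,0,0,0,0,0,0],
    [0,0,0,0,0,0,0]
  ]
}}

```text
time_s: 20.6
tcp_pos: [0.5555, 0.0485, 0.2403]
eef_rot: [-179.8, 0.0, -96.9]
contact_force: [-9.5, 0.8, 21.6]
gripper_width: 0.0006
gripper_force: 10.9
```

Request:
{"op": "apply_moves", "data": {
  "targets": [
    [0,0,0,0.001,0,0,0],
    [0,0,0,0.001,0,0,0],
    [0,0,0,0,0,0,0],
    [0,0,0,0,0,0,0]
  ]
}}

```text
time_s: 20.93
tcp_pos: [0.5557, 0.0485, 0.2401]
eef_rot: [-179.7, 0.0, -96.8]
contact_force: [-13.9, 1.5, 33.7]
gripper_width: 0.0003
gripper_force: 16.7
```

Request:
{"op": "apply_moves", "data": {
  "targets": [
    [0,0,0,-0.002,0,0,0],
    [0,0,0,-0.002,0,0,0],
    [0,0,0,-0.001,0,0,0],
    [0,0,0,-0.001,0,0,0],
    [0,0,0,0,0,0,0],
    [0,0,0,0,0,0,0]
  ]
}}

```text
time_s: 21.43
tcp_pos: [0.5554, 0.049, 0.2409]
eef_rot: [-180.0, -0.0, -96.9]
contact_force: [-1.6, -1.0, 7.2]
gripper_width: 0.0002
gripper_force: 3.4
```

Request:
{"op": "apply_moves", "data": {
  "targets": [
    [0,0,0,-0.001,0,0,0],
    [0,0,0,-0.001,0,0,0],
    [0,0,0,0,0,0,0],
    [0,0,0,0,0,0,0]
  ]
}}

```text
time_s: 21.77
tcp_pos: [0.5549, 0.0494, 0.2418]
eef_rot: [180.0, 0.0, -96.9]
contact_force: [0.9, -0.0, 1.4]
gripper_width: 0.0005
gripper_force: 0.0
```

```bash
python3 - <<'E'
from h import *
goto(W_(15,0,275)); bed2(8)
E
```

```text
tcp [0.5549 0.0494 0.2418] rpy [ 1.7996e+02  1.0000e-02 -9.6880e+01] j [ 25.  10. -15.  -0. -66. -32.] F [ 0.9 -0.   1.4] press [ 13.3   0.  241.8] t 21.77
shift [-0.0017 -0.     -0.0332] rows> 0.8
slope -0.0006 z(0,50) 43.1 z(165) 43.0 956
```

Request:
{"op": "apply_moves", "data": {
  "targets": [
    [0,0,0,-0.015,0,0,0],
    [0,0,0,-0.03,0,0,0],
    [0,0.03,0,-0.02,0,0,0],
    [0,0.035,0,0,0,0,0],
    [0,0.035,0,0,0,0,0],
    [0,0.035,0,0,0,0,0],
    [0,0,0,0,0,0,0]
  ]
}}

```text
time_s: 22.75
tcp_pos: [0.5378, -0.0887, 0.3075]
eef_rot: [180.0, -0.0, -97.0]
contact_force: [0.2, 1.3, -0.3]
gripper_width: 0.0007
gripper_force: 0.0
```

```bash
python3 - <<'E'
from h import *
from plant import capture
zs=[]
for i in range(8):
    q=capture("top");W=cloud(q)[150:225,240:290];m=(q["frame"][150:225,240:290].max(-1)<70)&(W[...,2]>.19);zs.append(np.nanmedian(W[m],0))
print(np.mean(zs,0),np.std(zs,0))
t=np.load("top0.npz");W=cloud(t)[150:225,240:290];m=(t["frame"][150:225,240:290].max(-1)<70)&(W[...,2]>.19);print("before",np.nanmedian(W[m],0))
q=bed2(10)
cv2.imwrite("pics/c8.png",cv2.resize(q["frame"][165:245,215:295,::-1],None,fx=7,fy=7,interpolation=cv2.INTER_CUBIC))
E
```

```text
[ 0.47530089 -0.01404855  0.59241554] [0.00213242 0.01136467 0.0448956 ]
before [0.55454686 0.05151802 0.20431378]
slope 0.0016 z(0,50) 43.0 z(165) 43.2 1210
```

View pics/c8.png

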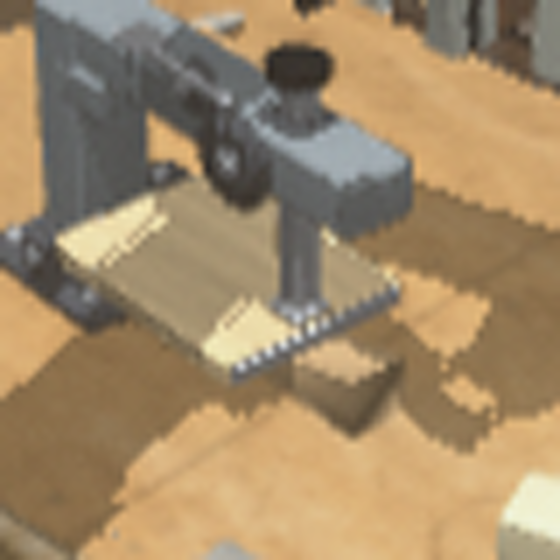

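The ram is down and held, foot at about (300,305) on the level bed, with the wedge in place. One numeric check of the cap height from the scene camera.

```bash
python3 - <<'E'
from h import *
from plant import capture
def capz(q):
    L=(cloud(q).reshape(-1,3)-O)@np.c_[px,py,[0,0,1]]*1e3; d=q["frame"].reshape(-1,3).max(-1)
    m=(d<75)&(np.hypot(L[:,0]-15,L[:,1])<17)&(L[:,2]>195)&(L[:,2]<260); z=L[m,2]; z=z[z>np.percentile(z,90)-6]
    return np.median(z),m.sum()
for f in("scene0.npz","scene1.npz"): print(f,capz(np.load(f)))
r=[capz(capture("scene")) for _ in range(10)];print(np.mean(r,0),np.std(r,0))
E
```

```text
scene0.npz (np.float64(204.47284589507908), np.int64(28))
scene1.npz (np.float64(248.94880724071123), np.int64(26))
[220.85644696  28.        ] [0.26959562 1.41421356]
```

```bash
python3 -c "
from plant import close_job
print(close_job())"
```

```text
the job is handed in; nothing more can be done
None
```

The job is handed in after about 23–24 s on the robot clock: I held the pawl off until the ram was fully up, pushed the wedge in until the bed measured level (slope about 0.002 or less), then pressed the ram down until the ratchet held it at about 0.0166 m, with the arm clear and the things nearby looking unmoved.

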